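# Refit a chainsaw clutch drum stack on an upright spindle

### The job

Reassemble the chainsaw clutch on the spindle standing upright in the blue vise: first lower the cup-shaped clutch drum, hub up, over the clutch, then put the thick sprocket ring over the drum's hub, then the flat washer, and last the hexagonal collar. Each part must go fully home, lying flat on the one below, and be let go; do not knock the tin, the carton or the screwdriver out of place.

Things in the scene. Friction and masses are not known exactly. Their poses are not given: they have to be found in the camera images.
- vise: Low blue vise, fixed, left or right on the bench (the green case takes the other side), holding a crankshaft stub upright. Origin: on the bench under the spindle axis; z up; its long side is its x, screw and bar handle toward -x out to 170 mm. Base 220 x 110 mm; jaws 100 mm wide, tops 65 mm up. Over them a dark clutch disc, radius 22 mm, 70 to 86 mm up.
- spindle_tip (a point): Tip of the upright steel spindle, 138 mm above the bench, on the vise's z axis. The spindle rises from the clutch disc's top (86 mm up), radius 5 mm, its last 9 mm a cone narrowing to radius 1.5 mm. Parts slip on with 2 to 4 mm play to each side.
- drum: Dark steel cup, lying open side down: 66 mm outside, 21 mm high to the top of its 5 mm web (inside 58 mm wide, 16 mm deep). On the web a bright hub, 16 mm high (37 in all): 25 mm wide for 10 mm, then tapering to 22 mm; pinch it there. Bore radius 8.5 mm, 7 mm at the top. Origin: centre of underside, z up. 150 g. Home: underside 70 mm above the bench, web on the clutch disc.
- sprocket: Rim sprocket: thick bright steel ring, 46 mm outside diameter, 33 mm bore, 14 mm high, with eight dark marks round its top and side. Origin: centre of its underside, z up. About 60 g. Fully home it lies on the drum's web round the hub, underside 91 mm above the bench.
- washer: Flat bright steel washer, 42 mm outside diameter, 17 mm hole, 7 mm thick. Origin: centre of its underside, z up. About 30 g. Fully home it lies on the hub's top, underside 107 mm above the bench.
- collar: Retaining collar: dark steel hexagon like a nut, 27 mm across flats, 17 mm plain hole, 14 mm high; no thread, it just slips on. Origin: centre of its underside, z up; its own x axis is at right angles to a pair of flats. About 30 g. Fully home it lies on the washer, underside 114 mm above the bench.
- tin: Bystander: closed round grease tin, 60 mm diameter, 42 mm high, standing among the parts. Origin: centre of its underside. Leave it where it is.
- carton: Bystander: small cardboard carton lying among the parts, 75 (its x) x 28 x 28 mm. Origin: centre of its underside. Leave it where it is.
- screwdriver: Bystander: orange-handled screwdriver, 190 mm long along its own x, lying crosswise between the two rows of parts. Leave it where it is.
- case: Open green plastic case of odds and ends, fixed, 200 x 120 mm, 80 mm high. Origin: centre of its underside.

How it is judged:
On the way, in this order (a step that is already met when the one before it is completed fails the run):
1. clutch drum down over the clutch, released (horizontal distance between drum and vise below 0.01 m and z of drum in the frame of vise between 0.066 and 0.074 m and angle between drum's own z axis and vertical below 0.12 rad and contact force between drum and the fingers below 0.2 N), for 0.2 s.
2. sprocket ring down over the drum's hub, released (horizontal distance between sprocket and vise below 0.01 m and z of sprocket in the frame of vise between 0.087 and 0.095 m and angle between sprocket's own z axis and vertical below 0.12 rad and contact force between sprocket and the fingers below 0.2 N), for 0.2 s.
3. washer on top of the hub, released (horizontal distance between washer and vise below 0.01 m and z of washer in the frame of vise between 0.1045 and 0.1095 m and angle between washer's own z axis and vertical below 0.12 rad and contact force between washer and the fingers below 0.2 N), for 0.2 s.
4. hexagonal collar on top of the washer, released (horizontal distance between collar and vise below 0.01 m and z of collar in the frame of vise between 0.1115 and 0.1165 m and angle between collar's own z axis and vertical below 0.12 rad and contact force between collar and the fingers below 0.2 N), for 0.2 s.
At the end, for the whole second after the job is handed in: On the spindle, from below: drum, sprocket ring, washer, collar, each within 10 mm of the spindle axis sideways, level within 0.12 rad, its underside within 4 mm (washer and collar 2.5 mm) of its seated height of 70, 91, 107 and 114 mm above the bench; all released and at rest (all of step 1 and all of step 2 and all of step 3 and all of step 4 and linear speed of each of drum, sprocket, washer, collar below 0.02 m/s and angular speed of each of drum, sprocket, washer, collar below 0.2 rad/s); the robot touches nothing.
It fails at once if the tin is shifted by more than 30 mm (distance of tin from where it was at the start of the episode above 0.03 m).
It fails at once if the carton is shifted by more than 30 mm (distance of carton from where it was at the start of the episode above 0.03 m).
It fails at once if the screwdriver is shifted by more than 30 mm (distance of screwdriver from where it was at the start of the episode above 0.03 m).
It also fails if it takes over 122 s, if anything falls off the work surface, if the arm or the gripper's body presses on something with over 40 N, if the wrist force passes 120 N, or if a joint passes its speed limit or range.

### The arm

A 7-joint arm with a two-finger parallel gripper is mounted at the origin on the work surface. World frame = base frame: x ahead of the robot, y to its left, z up, the work surface at z = 0. Lengths are in m, angles in rad, forces in N, time in s.
With the tool pointing down it reaches from about 0.4 to 0.875 m from the base axis. Payload 6.5 kg.
Tool frame: the origin (TCP) lies midway between the tips of the shut fingers; the grasp point (between the pads) lies 19 mm behind it; z points along the fingers, y is the line along which they close (so a half turn about z gives the same grasp; the last joint's range is limited). The gripper opens to 85 mm and grips with 20 to 120 N. Pads are 22 mm wide; open, the fingers measure 114 mm over their backs; the gripper's body (76 mm by 85 mm) begins 54 mm behind the grasp point. The pads swing forward as they close: fully open they stand 13 mm farther back than shut.
Start: joints at [1.229, 0.536, -0.004, 1.538, 0.003, 1.067, -0.071], TCP at [0.177, -0.625, 0.231] pointing down, gripper open.
Joint ranges: [-2.7, 2.7], [-0.37, 2.16], [-1.27, 1.26], [0.24, 2.4], [-1.31, 4.45], [0.19, 1.91], [-2.76, 2.76]. Speed limits (rad/s): [2.39, 2.39, 3.14, 3.14, 3.14, 3.14, 3.14].

### API

Orientations are given as a rotation vector (axis times angle).
In Python, from rig import r, vision, job gives the robot as it stands.
- The arm moves only by the tool servo_tool, never from a script. Its argument "series" is a list of rows, each an object of numbers: "x", "y", "z": the shift along the tool's x, y, z in cm; "twist": the turn about the tool's z in rad. In form: [{"x": .., "y": .., "z": .., "twist": ..}, ...]. A call has 1 to 8 rows; each row is the pose to reach, as a shift and turn from the pose commanded when the call began, along the tool's axes at that moment; what a row does not reach only later rows make up. A row lasts 1/10 s, in which the tool goes at most 50 mm and 8.59 degrees, less where a joint would pass 70% of its speed; a pose out of reach is approached as far as the arm can. A call with a gripper value outside its range is refused whole. "gripper" is the opening, from 0 (shut) to 1 (fully open), set as the call begins (left out, the last holds). The fingers move at their own pace and stop on an object; "force" is the grip in N (left out, the last holds). Time passes only in rows, so rows that repeat a pose let the fingers close. It gives the time, the measured TCP pose, the force, the opening and the grip force at its end, in the units of the state.
- r.sense(): the state, without advancing time (a new reading comes with each control period).
- vision.camera(name): name is "scene" or "top" or "wrist"; returns (picture, depth): 480x640x3 uint8, red, green, blue; 480x640 float32, m along the optical axis (not along the pixel's ray), 0 where there is no reading.
- vision.calibration(name): a dict with "fx", "fy", "cx", "cy" (pixels), "rvec" (rotation vector, rad) and "tvec" (3), from world to camera coordinates, as OpenCV has them; the wrist camera has in their place "tool_from_camera" (4x4, takes a point from camera to tool coordinates, whose origin is the TCP and whose axes are the flange's). Camera axes: x right, y down, z forward; pixel columns grow to the right and rows downward; lengths in m; the calibration is good to about 2 mm. A picture is of the moment at which its call begins: read the wrist's pose just before it. calibration takes no time and is no camera call.
- job.job_done(): hands the job in; it is judged then, once.
The state is a dict: "t": time; "q": joint angles; "joint_velocities": joint speeds; "effort": joint torques, N m; "position": TCP position; "orientation": TCP orientation; "wrist_force": force on the tool from outside, world axes, zero at the start; "torque": the same for the moment, N m; "width": finger opening in m; "grip_force": force on a finger pad.
Only numpy, scipy, OpenCV 4.12 (cv2) and the standard library are available. Lean on these libraries where they do the work, as an engineer would, in place of code of your own. Each camera call takes 0.05 s, during which the arm holds its last target. There are 200 camera calls.

## Working session

There is one attempt and no reset: what is moved stays moved. The work goes in short steps, Python scripts to look and compute and a tool call to move; the robot and the scene stay as the last step left them, time stands still between calls to the robot, and variables do not carry over. Pictures are saved under pics/ and viewed, at most 14 in all, crops included, and the job is handed in when it is done.

Besides the shell and the picture viewer there is one more tool, called after "Request:" as a command line: name --argument value ..., lists and objects as JSON in quotes. servo_tool: Moves the arm, as the interface text tells. Its arguments: {"type":"object","properties":{"series":{"type":"array"},"gripper":{"type":"number"},"force":{"type":"number"}},"required":["series"]}

```bash
mkdir -p pics
cat > h.py <<'E'
import numpy as np, cv2
from rig import r, vision, job
def cal(n):
    c=vision.calibration(n); K=np.array([[c['fx'],0,c['cx']],[0,c['fy'],c['cy']],[0,0,1.]])
    return c,K
def cam(n):
    """K, R, o : world<-cam rotation and origin"""
    c,K=cal(n)
    if n=='wrist':
        s=r.sense(); T=np.eye(4); T[:3,:3]=cv2.Rodrigues(np.array(s['orientation'],float))[0]; T[:3,3]=s['position']
        M=T@np.array(c['tool_from_camera']); return K,M[:3,:3],M[:3,3]
    R=cv2.Rodrigues(np.array(c['rvec'],float))[0]; return K,R.T,-R.T@np.array(c['tvec'],float).ravel()
def grab(n,save=None):
    P=cam(n); im,d=vision.camera(n)
    if save: cv2.imwrite('pics/'+save,im[:,:,::-1])
    return P,im,d
def cloud(P,d):
    K,R,o=P; v,u=np.mgrid[:480,:640]
    p=np.stack([(u-K[0,2])/K[0,0]*d,(v-K[1,2])/K[1,1]*d,d],-1)
    return p@R.T+o
def ray(P,u,v,z):
    K,R,o=P; k=R@np.array([(u-K[0,2])/K[0,0],(v-K[1,2])/K[1,1],1]); return o+k*(z-o[2])/k[2]
E
python3 - <<'E'
from h import *
for n in('top','scene'):
    P,im,d=grab(n,n+'0.png'); print(n,P[2].round(3),P[1][:,2].round(3),P[0][0,0])
    np.savez(n+'0.npz',im=im,d=d)
s=r.sense();print(s['orientation'],s['position'],s['width'],s['t'])
E
```

```text
top [0.287 0.003 1.451] [ 0.175 -0.002 -0.985] 621.5221688445386
scene [1.07  0.387 0.522] [-0.668 -0.527 -0.525] 448.0780980742686
[-3.11023196e+00 -4.31708286e-01  5.12083050e-04] [ 0.1768383  -0.62488856  0.23050798] 0.08557989345699495 0.1
```

View pics/top0.png

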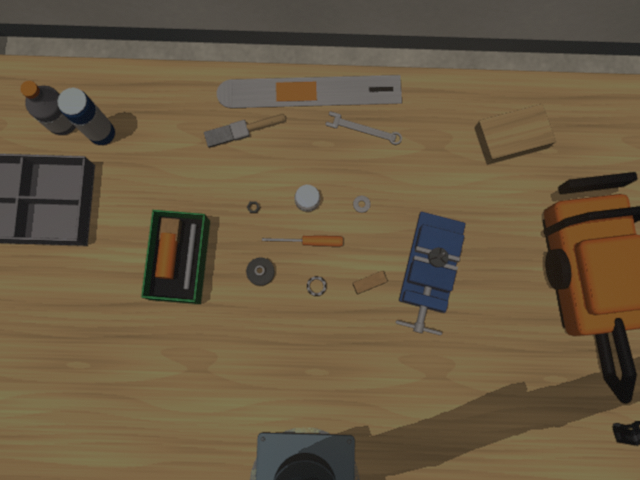

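View pics/scene0.png

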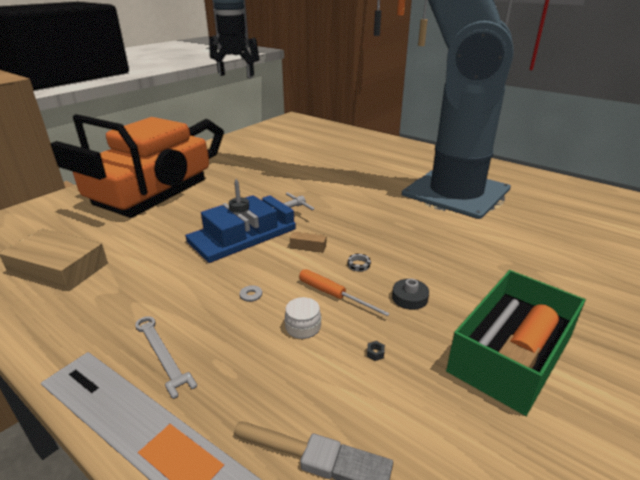

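The top view shows the hex collar at (254,207), tin (307,198), washer (362,204), screwdriver (300,240), drum (260,271), sprocket (317,286), carton (370,282), and the vise spindle at (438,258). The case is at (177,256). The scene view agrees.

Run:
```python
from h import *
P=cam('top'); f=np.load('top0.npz'); im,d=f['im'],f['d']; C=cloud(P,d)
for n,u,v,z in [('collar',254,207,.014),('washer',362,204,.007),('drum',260,271,.037),('sprocket',317,286,.014),('tin',307,198,.042),('carton',370,282,.028),('vise',438,258,.086),('screwdr',300,240,.01)]:
    w=C[v-22:v+23,u-22:u+23]; m=(w[...,2]>max(z*.55,.004))&(d[v-22:v+23,u-22:u+23]>0)
    m=m.astype(np.uint8); k,l,st,ce=cv2.connectedComponentsWithStats(m)
    i=1+np.argmin(np.hypot(*(ce[1:]-22).T)) if n!='vise' else 1+st[1:,4].argmax()
    p=w[l==i]; t=ray(P,ce[i][0]+u-22,ce[i][1]+v-22,z)
    (c,s,a)=cv2.minAreaRect((p[:,:2]*1000).astype(np.float32))
    print(n,'ray',t.round(4),'mid',np.round(c,1),np.round(s,1),round(a,1),'zmax',np.percentile(p[:,2],[50,98]).round(4),st[i][4])
p=C[(C[...,2]>.1)&(abs(C[...,0]-.5)<.15)&(abs(C[...,1]+.27)<.15)]; print('spindle',len(p),p.mean(0) if len(p) else '')
```

```text
collar ray [0.6208 0.1415 0.014 ] mid [621.2 141.8] [27.5 26.7] 27.7 zmax [0.0126 0.0182] 67
washer ray [ 0.6368 -0.1161  0.007 ] mid [ 637.6 -115.6] [38.1 38.8] 68.2 zmax [0.0067 0.0129] 121
drum ray [0.4619 0.1171 0.037 ] mid [462.6 117.1] [55.2 56.9] 58.1 zmax [0.0229 0.0392] 215
sprocket ray [ 0.437  -0.0137  0.014 ] mid [436.4 -13.9] [44.7 44.2] 1.8 zmax [0.0124 0.0184] 145
tin ray [0.6408 0.0137 0.042 ] mid [642.1  13.6] [58.3 56.6] 51.4 zmax [0.0397 0.0463] 499
carton ray [ 0.4482 -0.1366  0.028 ] mid [ 448.6 -136.7] [28.2 76.1] 23.9 zmax [0.0265 0.0322] 401
vise ray [ 0.5012 -0.2803  0.086 ] mid [ 504.4 -286.7] [102.8 104.3] 1.3 zmax [0.0642 0.0939] 1803
screwdr ray [0.5444 0.0126 0.01  ] mid [544.7  27.7] [104.2  24.2] 88.4 zmax [0.0193 0.0271] 281
spindle 30 [ 0.50186132 -0.28206751  0.12544316]
```

Request:
servo_tool --series '[{"x": 5,"y": -3,"z": -1,"twist": 0.1},{"x": 10,"y": -6,"z": -2,"twist": 0.2},{"x": 15,"y": -9,"z": -2,"twist": 0.276},{"x": 19,"y": -11.4,"z": -2,"twist": 0.276},{"x": 23,"y": -13.8,"z": -2,"twist": 0.276},{"x": 27,"y": -16.2,"z": -2,"twist": 0.276},{"x": 31,"y": -18.6,"z": -2,"twist": 0.276},{"x": 33,"y": -19.8,"z": -2,"twist": 0.276}]'

```text
t: 0.9
position: [0.4428, -0.3416, 0.2511]
orientation: [-3.14, -0.005, -0.001]
wrist_force: [0.4, -0.1, -0.7]
width: 0.0854
grip_force: 0.0
```

```bash
cat >> h.py <<'E'
def pose():
    s=r.sense(); R=cv2.Rodrigues(np.array(s['orientation'],float))[0]; return np.array(s['position']),R,s
def to(x,y,z):
    p,R,s=pose(); print('t %.1f'%s['t'],'pos',p.round(4),'xaxis',R[:,0].round(3),'z',R[:,2].round(3),'shift cm',(R.T@(np.array([x,y,z])-p)*100).round(2),'F',np.round(s['wrist_force'],1),'w %.4f g %.1f'%(s['width'],s['grip_force']))
E
python3 - <<'E'
from h import *
to(.501,-.281,.25)
P,im,d=grab('wrist','w0.png'); print(P[2],P[1][:,2])
E
```

```text
t 0.9 pos [ 0.4428 -0.3416  0.2511] xaxis [1.    0.003 0.   ] z [ 0.     0.001 -1.   ] shift cm [ 5.84 -6.04  0.12] F [ 0.4 -0.1 -0.7] w 0.0854 g 0.0
[ 0.52342702 -0.34177807  0.393403  ] [-3.17632975e-01 -4.75192466e-04 -9.48213619e-01]
```

View pics/w0.png

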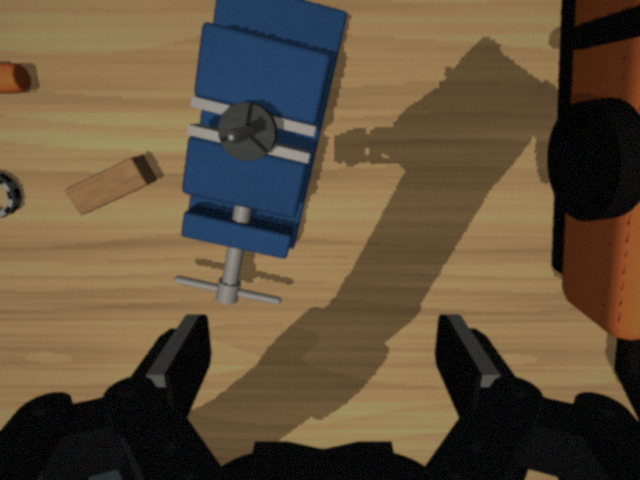

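The wrist view shows the clutch disc at about (248,131), with the spindle tip at about (233,136).

```bash
cat >> h.py <<'E'
def spindle(P,d,near):
    C=cloud(P,d); n=np.hypot(C[...,0]-near[0],C[...,1]-near[1])<.06
    m=n&(d>0)&(C[...,2]>.079)&(C[...,2]<.094); 
    m8=cv2.morphologyEx(m.astype(np.uint8),cv2.MORPH_CLOSE,np.ones((15,15))); c=max(cv2.findContours(m8,0,2)[0],key=cv2.contourArea)
    e=cv2.fitEllipse(cv2.convexHull(c)); print('disc px',np.round(e[0],1),np.round(e[1],1),ray(P,*e[0],.086).round(4))
    q=C[n&(C[...,2]>.1)]; print('spindle pts',len(q),q.mean(0).round(4) if len(q) else '', q[:,2].max() if len(q) else '')
E
python3 - <<'E'
from h import *
P,im,d=grab('wrist')
spindle(P,d,(.501,-.281))
# dark disc mask
g=im.max(2); w=np.zeros_like(g); w[85:175,190:305]=255
sat=im.max(2).astype(int)-im.min(2)
m=((sat<25)&(g<110)&(w>0)).astype(np.uint8); m=cv2.morphologyEx(m,cv2.MORPH_OPEN,np.ones((5,5)))
c=max(cv2.findContours(m,0,2)[0],key=cv2.contourArea); e=cv2.fitEllipse(cv2.convexHull(c)); print(e,ray(P,*e[0],.086).round(4))
print('tip',ray(P,231,137,.138))
E
```

```text
disc px [255.1 137.5] [56.9 59.5] [ 0.5055 -0.2842  0.086 ]
spindle pts 20791 [ 0.4567 -0.2886  0.3138] 0.340292464823054
((258.3182373046875, 136.8607177734375), (57.8222770690918, 66.80294799804688), 92.19304656982422) [ 0.506  -0.2866  0.086 ]
tip [ 0.50940207 -0.2778078   0.138     ]
```

Request:
servo_tool --series '[{"x": 1,"y": -5},{"x": 1,"y": -10},{"x": 1,"y": -15},{"x": 0,"y": -20},{"x": -1,"y": -25},{"x": -2,"y": -30},{"x": -3,"y": -35},{"x": -4,"y": -40}]'

```text
schema error: expected keys x, y, z, twist
```

Request:
servo_tool --series '[{"x": -0.5,"y": -3},{"x": -1,"y": -5},{"x": -1,"y": -5}]'

```text
schema error: expected keys x, y, z, twist
```

Run:
```python
from h import *
P,im,d=grab('wrist','w1.png'); C=cloud(P,d)
to(.462,.117,.2)
n=np.hypot(C[...,0]-.462,C[...,1]-.117)<.06
for a,b,z in((.012,.029,.021),(.029,.045,.037)):
    m=(n&(C[...,2]>a)&(C[...,2]<b)).astype(np.uint8)
    c=max(cv2.findContours(cv2.morphologyEx(m,cv2.MORPH_CLOSE,np.ones((9,9))),0,2)[0],key=cv2.contourArea); e=cv2.fitEllipse(cv2.convexHull(c)); print(np.round(e[0],1),np.round(e[1],1),ray(P,*e[0],z).round(4),C[m>0].mean(0).round(4))
```

```text
t 1.1 pos [ 0.4425 -0.3422  0.2509] xaxis [1.    0.006 0.   ] z [ 0.     0.001 -1.   ] shift cm [  2.2  -45.9    5.15] F [-0.3 -1.6  0.7] w 0.0855 g 0.0Traceback (most recent call last):
  File "<stdin>", line 7, in <module>
ValueError: max() iterable argument is empty
```

View pics/w1.png

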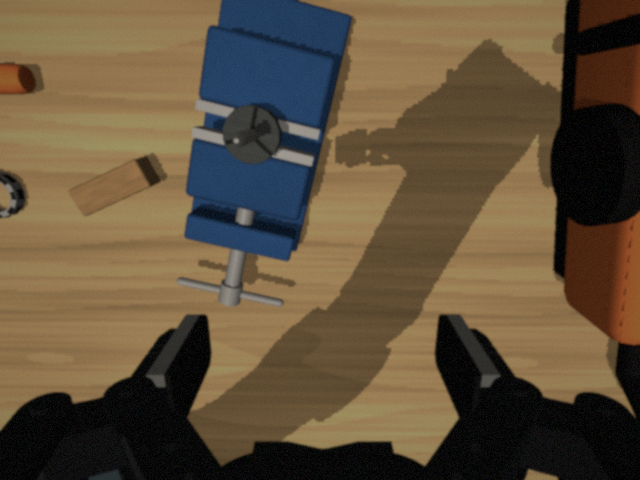

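The arm has now settled, with the disc at (252,134) and the tip at about (236,141). I'll refit with a height filter and move on to the drum.

```bash
sed -i 's/(C\[...,2\]>.1)\]/(C[...,2]>.1)\&(C[...,2]<.15)]/' h.py
python3 - <<'E'
from h import *
P,im,d=grab('wrist'); spindle(P,d,(.501,-.281))
print('tip',ray(P,236,141,.138).round(4),'disc eye',ray(P,252,134,.086).round(4))
E
```

```text
disc px [245.8 130.4] [57.1 60.7] [ 0.5055 -0.2842  0.086 ]
spindle pts 303 [ 0.5055 -0.2857  0.1256] 0.13899621430162917
tip [ 0.502  -0.2875  0.138 ] disc eye [ 0.5029 -0.2888  0.086 ]
```

Request:
servo_tool --series '[{"x": 1,"y": -5,"z": 0,"twist": 0},{"x": 1,"y": -10,"z": 0,"twist": 0},{"x": 1,"y": -15,"z": 0,"twist": 0},{"x": 0,"y": -20,"z": 0,"twist": 0},{"x": -1,"y": -25,"z": 0,"twist": 0},{"x": -2,"y": -30,"z": 0,"twist": 0},{"x": -3,"y": -35,"z": 0,"twist": 0},{"x": -4,"y": -40,"z": 0,"twist": 0}]'

```text
t: 1.9
position: [0.4012, 0.049, 0.2514]
orientation: [3.141, -0.006, 0.001]
wrist_force: [1.3, 0.6, 0.2]
width: 0.0853
grip_force: 0.0
```

Request:
servo_tool --series '[{"x": -0.5,"y": -3,"z": 0,"twist": 0},{"x": -1,"y": -5,"z": 0,"twist": 0},{"x": -1,"y": -5,"z": 0,"twist": 0},{"x": -1,"y": -5,"z": 0,"twist": 0},{"x": -1,"y": -5,"z": 0,"twist": 0}]'

```text
t: 2.4
position: [0.3922, 0.0972, 0.2511]
orientation: [3.141, -0.005, -0.0]
wrist_force: [0.7, 0.3, -0.0]
width: 0.086
grip_force: 0.0
```

```bash
cat >> h.py <<'E'
def part(P,d,near,a,b,z,rad=.06):
    C=cloud(P,d); n=np.hypot(C[...,0]-near[0],C[...,1]-near[1])<rad
    m=(n&(d>0)&(C[...,2]>a)&(C[...,2]<b)).astype(np.uint8)
    c=max(cv2.findContours(cv2.morphologyEx(m,cv2.MORPH_CLOSE,np.ones((9,9))),0,2)[0],key=cv2.contourArea)
    e=cv2.fitEllipse(cv2.convexHull(c)); q=ray(P,*e[0],z)
    print('px',np.round(e[0],1),np.round(e[1],1),q.round(4),'mean',C[m>0].mean(0).round(4)); return q
E
python3 - <<'E'
from h import *
P,im,d=grab('wrist','w2.png')
to(.462,.117,.2)
part(P,d,(.462,.117),.012,.029,.021); part(P,d,(.462,.117),.029,.045,.037)
E
```

```text
t 2.5 pos [0.3922 0.0974 0.2512] xaxis [ 1.    -0.003 -0.   ] z [-0.    -0.001 -1.   ] shift cm [ 6.98 -1.99  5.11] F [-0.5 -0.6  0.3] w 0.0854 g 0.0
px [298.5 109.4] [72.4 76.3] [0.4701 0.118  0.021 ] mean [0.47   0.1179 0.0207]
px [297.8 110.6] [27.8 29.3] [0.4693 0.1177 0.037 ] mean [0.4693 0.1176 0.0357]
```

View pics/w2.png

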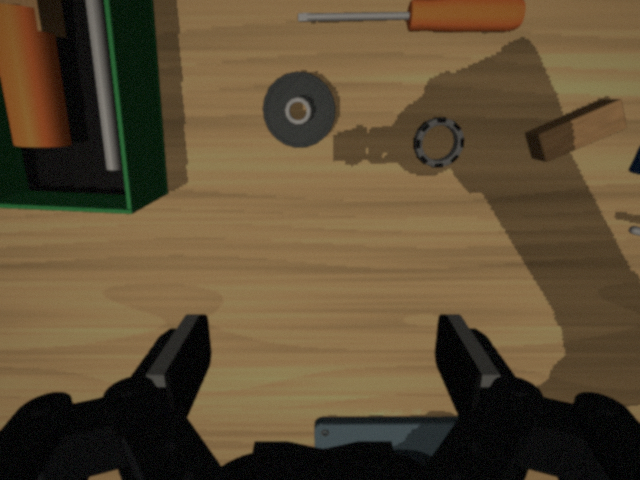

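The wrist view shows the drum at (298,110), sprocket at (438,141), carton at (577,130) and screwdriver at (412,15). The wrist and top cameras disagree by several mm in x, so I'll check again from closer.

Request:
servo_tool --series '[{"x": 1,"y": -2,"z": 4,"twist": 0},{"x": 2,"y": -2,"z": 8,"twist": 0},{"x": 3,"y": -2,"z": 11,"twist": 0},{"x": 3,"y": -2,"z": 11,"twist": 0},{"x": 3,"y": -2,"z": 11,"twist": 0},{"x": 3,"y": -2,"z": 11,"twist": 0}]' --gripper 0.6

```text
t: 3.05
position: [0.4226, 0.119, 0.1428]
orientation: [-3.141, 0.002, -0.003]
wrist_force: [0.1, 1.2, 0.1]
width: 0.0513
grip_force: 0.0
```

Run:
```python
from h import *
P,im,d=grab('wrist','w3.png')
to(.469,.118,.022)
part(P,d,(.469,.117),.012,.029,.021); part(P,d,(.469,.117),.029,.045,.037)
f=np.load('top0.npz'); P=cam('top'); part(P,f['d'],(.465,.117),.012,.029,.021); part(P,f['d'],(.465,.117),.029,.045,.037)
part(P,f['d'],(.502,-.282),.1,.15,.125)
```

```text
t 3.1 pos [0.4227 0.1191 0.1429] xaxis [ 1.    -0.001  0.003] z [ 0.003  0.    -1.   ] shift cm [ 4.6   0.11 12.1 ] F [ 0.5  1.  -0.2] w 0.0510 g 0.0
px [323.3 158.5] [98.3 99.4] [0.4707 0.1181 0.021 ] mean [0.4706 0.1181 0.0207]
px [323.3 162.3] [38.4 38.8] [0.4703 0.1182 0.037 ] mean [0.4705 0.1182 0.0357]
px [260.2 271.4] [27.9 28.2] [0.4665 0.1174 0.021 ] mean [0.4665 0.1174 0.0195]
px [259.9 270.8] [10.1 10.6] [0.4659 0.1171 0.037 ] mean [0.4663 0.1171 0.0349]
px [442.1 254.5] [4.7 6.8] [ 0.5021 -0.282   0.125 ] mean [ 0.5019 -0.2821  0.1254]
```

View pics/w3.png

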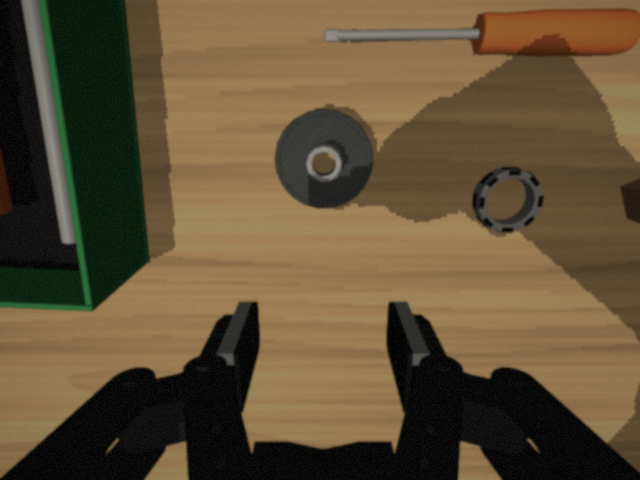

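The wrist now shows the drum centred at (323,160), sprocket at (508,199) and screwdriver at the top. Next is the descent onto the hub.

Request:
servo_tool --series '[{"x": 2,"y": 0.1,"z": 3,"twist": 0},{"x": 4.6,"y": 0.1,"z": 6,"twist": 0},{"x": 4.6,"y": 0.1,"z": 9,"twist": 0},{"x": 4.6,"y": 0.1,"z": 11,"twist": 0},{"x": 4.6,"y": 0.1,"z": 11.8,"twist": 0},{"x": 4.6,"y": 0.1,"z": 11.8,"twist": 0},{"x": 4.6,"y": 0.1,"z": 11.8,"twist": 0}]'

```text
t: 3.8
position: [0.4687, 0.1184, 0.0246]
orientation: [-3.141, 0.0, -0.003]
wrist_force: [-0.5, -1.5, -0.3]
width: 0.0511
grip_force: 0.0
```

Request:
servo_tool --series '[{"x": 0,"y": 0,"z": 0,"twist": 0},{"x": 0,"y": 0,"z": 0,"twist": 0},{"x": 0,"y": 0,"z": 0,"twist": 0},{"x": 0,"y": 0,"z": 0,"twist": 0},{"x": 0,"y": 0,"z": 0,"twist": 0},{"x": 0,"y": 0,"z": 0,"twist": 0}]' --gripper 0 --force 50

```text
t: 4.4
position: [0.4686, 0.1184, 0.0246]
orientation: [-3.141, 0.0, -0.003]
wrist_force: [-2.4, -0.7, 9.6]
width: 0.022
grip_force: 48.6
```

Width reads 22 mm, so the pads may only have the tapered top of the hub. I'll grip slightly lower.

Request:
servo_tool --series '[{"x": 0,"y": 0,"z": 0,"twist": 0},{"x": 0,"y": 0,"z": 0,"twist": 0},{"x": 0,"y": 0,"z": 0.15,"twist": 0},{"x": 0,"y": 0,"z": 0.25,"twist": 0},{"x": 0,"y": 0,"z": 0.25,"twist": 0},{"x": 0,"y": 0,"z": 0.25,"twist": 0}]' --gripper 0.45

```text
t: 5.0
position: [0.4677, 0.1182, 0.0206]
orientation: [3.142, -0.0, -0.0]
wrist_force: [-0.4, -0.9, 0.8]
width: 0.0384
grip_force: 0.0
```

Request:
servo_tool --series '[{"x": 0,"y": 0,"z": 0,"twist": 0},{"x": 0,"y": 0,"z": 0,"twist": 0},{"x": 0,"y": 0,"z": 0,"twist": 0},{"x": 0,"y": 0,"z": 0,"twist": 0},{"x": 0,"y": 0,"z": 0,"twist": 0},{"x": 0,"y": 0,"z": 0,"twist": 0}]' --gripper 0 --force 60

```text
t: 5.6
position: [0.4681, 0.1184, 0.0213]
orientation: [-3.141, 0.0, -0.001]
wrist_force: [-1.6, -0.2, 6.8]
width: 0.0217
grip_force: 60.0
```

Request:
servo_tool --series '[{"x": 0,"y": 0,"z": -1,"twist": 0},{"x": 0,"y": 0,"z": -2,"twist": 0},{"x": 0,"y": 0,"z": -3,"twist": 0},{"x": 0,"y": 0,"z": -3,"twist": 0}]'

```text
t: 6.0
position: [0.469, 0.1184, 0.0524]
orientation: [-3.141, 0.001, -0.004]
wrist_force: [-0.3, 0.0, -1.5]
width: 0.0219
grip_force: 59.6
```

Drum is in hand, about 1.5 N. I'll lift it and carry it to the vise.

Request:
servo_tool --series '[{"x": 0,"y": 0,"z": -5,"twist": 0},{"x": 0,"y": 0,"z": -10,"twist": 0},{"x": 0,"y": 2,"z": -14,"twist": 0},{"x": 0,"y": 6,"z": -16.8,"twist": 0},{"x": 0,"y": 10,"z": -16.8,"twist": 0},{"x": 0,"y": 14,"z": -16.8,"twist": 0},{"x": 0,"y": 18,"z": -16.8,"twist": 0},{"x": 0,"y": 22,"z": -16.8,"twist": 0}]'

```text
t: 6.8
position: [0.4672, -0.1035, 0.2189]
orientation: [3.141, -0.0, 0.0]
wrist_force: [0.5, 0.2, -2.5]
width: 0.0218
grip_force: 60.5
```

Request:
servo_tool --series '[{"x": 0,"y": 4,"z": 0,"twist": 0},{"x": 0,"y": 8,"z": 0,"twist": 0},{"x": 0,"y": 12,"z": 0,"twist": 0},{"x": 0,"y": 16,"z": 0,"twist": 0},{"x": -1.5,"y": 18,"z": 0,"twist": 0},{"x": -3,"y": 18.2,"z": 0,"twist": 0},{"x": -3,"y": 18.2,"z": 0,"twist": 0},{"x": -3,"y": 18.2,"z": 0,"twist": 0}]'

```text
t: 7.6
position: [0.4379, -0.2826, 0.2188]
orientation: [-3.141, -0.001, -0.0]
wrist_force: [0.5, 1.3, -2.2]
width: 0.0218
grip_force: 60.5
```

Run:
```python
from h import *
P,im,d=grab('wrist','w4.png')
to(.504,-.284,.22)
spindle(P,d,(.504,-.284)); part(P,d,(.504,-.284),.1,.15,.125)
p=pose()[0]; z=p[2]
part(P,d,p,z-.012,z+.005,z);
```

```text
t 7.7 pos [ 0.4385 -0.2824  0.2189] xaxis [1.    0.002 0.001] z [ 0.001  0.001 -1.   ] shift cm [ 6.55  0.18 -0.1 ] F [ 0.7  0.2 -1.7] w 0.0221 g 60.5
disc px [323.9 126.6] [64.6 66.8] [ 0.5055 -0.2837  0.086 ]
spindle pts 265 [ 0.5055 -0.2836  0.131 ] 0.1386578618450515
px [324.  130.6] [16.8 19.4] [ 0.5051 -0.2836  0.125 ] mean [ 0.5055 -0.2836  0.131 ]
px [322.4 304.6] [156.6 158.4] [ 0.4428 -0.2829  0.2189] mean [ 0.45   -0.2829  0.2177]
```

View pics/w4.png

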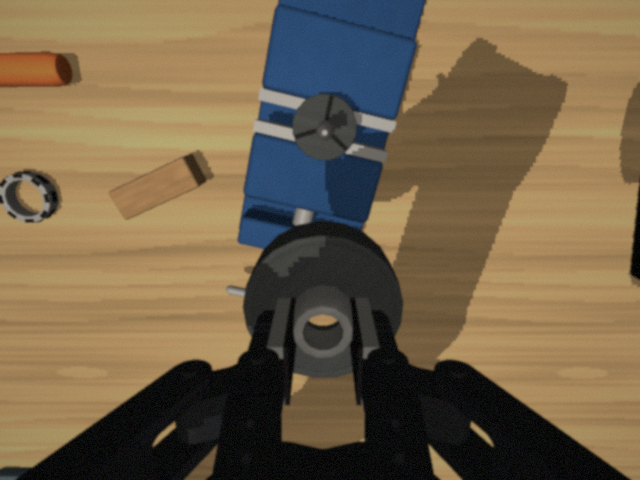

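The wrist view shows the drum level in the grip, its bore at (322,330) and web ellipse at (322,304). Ahead is the spindle tip at (324,132) and the disc at (324,127). Now I'll measure bore against spindle in this one image.

Run:
```python
from h import *
P=cam('wrist'); im=cv2.imread('pics/w4.png'); g=cv2.cvtColor(im,6)
w=g[295:365,285:365]; _,b=cv2.threshold(cv2.GaussianBlur(w,(3,3),0),0,255,cv2.THRESH_OTSU)
cs,h=cv2.findContours(b,cv2.RETR_CCOMP,2)
for c in cs:
    if cv2.contourArea(c)>150:
        e=cv2.fitEllipse(c); print(np.round(e[0],1)+[285,295],np.round(e[1],1),ray(P,e[0][0]+285,e[0][1]+295,pose()[0][2]+.016).round(4))
print(ray(P,322,331,pose()[0][2]+.016), pose()[0])
```

```text
[322.7 331.5] [53.4 57.7] [ 0.4408 -0.2827  0.2349]
[322.5 334.1] [30.3 43.9] [ 0.4397 -0.2827  0.2349]
[ 0.44098078 -0.28250341  0.23492254] [ 0.43847305 -0.28235323  0.21892254]
```

Request:
servo_tool --series '[{"x": 3,"y": 0.1,"z": 0,"twist": 0},{"x": 5.5,"y": 0.1,"z": 0,"twist": 0},{"x": 6.4,"y": 0.1,"z": 1,"twist": 0},{"x": 6.4,"y": 0.1,"z": 3,"twist": 0},{"x": 6.4,"y": 0.1,"z": 5,"twist": 0},{"x": 6.4,"y": 0.1,"z": 6,"twist": 0},{"x": 6.4,"y": 0.1,"z": 7,"twist": 0},{"x": 6.4,"y": 0.1,"z": 7,"twist": 0}]'

```text
t: 8.45
position: [0.501, -0.2842, 0.1476]
orientation: [-3.141, -0.001, 0.003]
wrist_force: [0.8, -0.2, -1.7]
width: 0.0218
grip_force: 60.6
```

Request:
servo_tool --series '[{"x": 0,"y": 0,"z": 1,"twist": 0},{"x": 0,"y": 0,"z": 2,"twist": 0},{"x": 0,"y": 0,"z": 3,"twist": 0},{"x": 0,"y": 0,"z": 4,"twist": 0},{"x": 0,"y": 0,"z": 4,"twist": 0}]'

```text
t: 8.95
position: [0.5011, -0.2843, 0.1071]
orientation: [-3.14, -0.0, 0.003]
wrist_force: [-0.1, 0.8, -2.4]
width: 0.022
grip_force: 60.6
```

Request:
servo_tool --series '[{"x": 0,"y": 0,"z": 0.5,"twist": 0},{"x": 0,"y": 0,"z": 1,"twist": 0},{"x": 0,"y": 0,"z": 1.4,"twist": 0},{"x": 0,"y": 0,"z": 1.6,"twist": 0},{"x": 0,"y": 0,"z": 1.6,"twist": 0}]'

```text
t: 9.45
position: [0.5016, -0.2847, 0.0925]
orientation: [-3.141, 0.0, 0.001]
wrist_force: [-0.3, 0.4, -2.3]
width: 0.0219
grip_force: 60.6
```

Request:
servo_tool --series '[{"x": 0,"y": 0,"z": 0,"twist": 0},{"x": 0,"y": 0,"z": 0,"twist": 0},{"x": 0,"y": 0,"z": 0,"twist": 0},{"x": 0,"y": 0,"z": -1,"twist": 0},{"x": 0,"y": 0,"z": -4,"twist": 0},{"x": -2,"y": 0,"z": -9,"twist": 0},{"x": -6,"y": 0,"z": -13,"twist": 0},{"x": -6,"y": 0,"z": -13,"twist": 0}]' --gripper 0.6

```text
t: 10.25
position: [0.4408, -0.2867, 0.2275]
orientation: [3.137, -0.004, 0.006]
wrist_force: [-0.2, -0.9, -0.0]
width: 0.0513
grip_force: 0.0
```

Run:
```python
from h import *
P,im,d=grab('wrist','w5.png')
to(.437,-.014,.22)
part(P,d,(.504,-.284),.086,.097,.091); part(P,d,(.504,-.284),.1,.15,.107)
C=cloud(P,d); n=np.hypot(C[...,0]-.504,C[...,1]+.284)
m=(n>.015)&(n<.03)&(d>0); print('web z',np.percentile(C[m][:,2],[5,50,95]))
```

```text
t 10.3 pos [ 0.4408 -0.2865  0.2267] xaxis [ 1.    -0.003  0.004] z [ 0.004 -0.004 -1.   ] shift cm [ -0.46 -27.26   0.57] F [-1.5  0.1  1.1] w 0.0511 g 0.0
px [318.5 133.6] [95.  97.9] [ 0.5042 -0.2851  0.091 ] mean [ 0.504  -0.2851  0.0906]
px [318.3 136.2] [36.8 38. ] [ 0.5035 -0.285   0.107 ] mean [ 0.5041 -0.2847  0.1124]
web z [0.08946406 0.09064919 0.09180942]
```

View pics/w5.png

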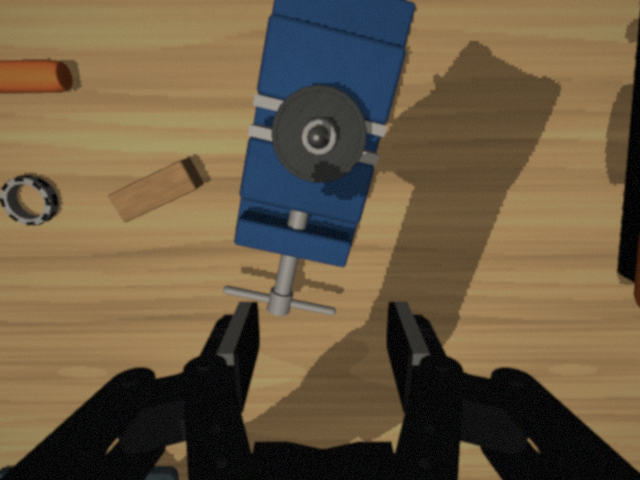

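Drum is home: web at 0.0906 m, centred at (318,134) around the spindle. Next is the sprocket.

Request:
servo_tool --series '[{"x": 0,"y": -4,"z": 0,"twist": 0},{"x": 0,"y": -8,"z": 0,"twist": 0},{"x": -1,"y": -12,"z": 0,"twist": 0},{"x": -2,"y": -16,"z": 0,"twist": 0},{"x": -3,"y": -20,"z": 2,"twist": 0},{"x": -3.5,"y": -24,"z": 5,"twist": 0},{"x": -3.5,"y": -27,"z": 7,"twist": 0},{"x": -3.5,"y": -27,"z": 7,"twist": 0}]' --gripper 0.85

```text
t: 11.1
position: [0.4049, -0.0102, 0.1504]
orientation: [-3.139, -0.012, 0.007]
wrist_force: [0.4, -0.5, 0.3]
width: 0.0726
grip_force: 0.0
```

Request:
servo_tool --series '[{"x": 0,"y": 0,"z": 0,"twist": 0},{"x": 0,"y": 0,"z": 0,"twist": 0}]'

```text
t: 11.3
position: [0.4074, -0.0156, 0.153]
orientation: [3.141, -0.002, 0.001]
wrist_force: [0.4, -1.7, -0.0]
width: 0.0726
grip_force: 0.0
```

Run:
```python
from h import *
P,im,d=grab('wrist','w6.png')
q=part(P,d,(.44,-.016),.008,.02,.014,.045)
to(q[0]-.001,q[1],.003)
```

```text
px [319.2 175.8] [64.5 64.6] [ 0.441  -0.0137  0.014 ] mean [ 0.4407 -0.0136  0.0132]
t 11.3 pos [ 0.4075 -0.0158  0.1531] xaxis [ 1.    -0.002  0.001] z [ 0.001 -0.    -1.   ] shift cm [ 3.24 -0.23 15.02] F [-0.5  0.4 -0.6] w 0.0727 g 0.0
```

Request:
servo_tool --series '[{"x": 1,"y": -0.2,"z": 3,"twist": 0},{"x": 3.1,"y": -0.2,"z": 7,"twist": 0},{"x": 3.1,"y": -0.2,"z": 10,"twist": 0},{"x": 3.1,"y": -0.2,"z": 13,"twist": 0},{"x": 3.1,"y": -0.2,"z": 14.5,"twist": 0},{"x": 3.1,"y": -0.2,"z": 14.9,"twist": 0},{"x": 3.1,"y": -0.2,"z": 14.9,"twist": 0},{"x": 3.1,"y": -0.2,"z": 14.9,"twist": 0}]'

```text
t: 12.15
position: [0.4388, -0.0133, 0.0047]
orientation: [3.141, -0.002, 0.003]
wrist_force: [0.1, -0.7, 0.7]
width: 0.0728
grip_force: 0.0
```

Request:
servo_tool --series '[{"x": 0,"y": 0,"z": 0,"twist": 0},{"x": 0,"y": 0,"z": 0,"twist": 0},{"x": 0,"y": 0,"z": 0,"twist": 0},{"x": 0,"y": 0,"z": 0,"twist": 0},{"x": 0,"y": 0,"z": 0,"twist": 0},{"x": 0,"y": 0,"z": 0,"twist": 0}]' --gripper 0 --force 40

```text
t: 12.75
position: [0.4386, -0.013, 0.005]
orientation: [3.141, 0.0, 0.003]
wrist_force: [-1.9, -0.6, 12.7]
width: 0.0438
grip_force: 38.7
```

Request:
servo_tool --series '[{"x": 0,"y": 0,"z": -2,"twist": 0},{"x": 0,"y": 0,"z": -5,"twist": 0},{"x": 0,"y": 0,"z": -10,"twist": 0},{"x": 0,"y": 1,"z": -14,"twist": 0},{"x": 0,"y": 4,"z": -18,"twist": 0},{"x": 0,"y": 8,"z": -20,"twist": 0},{"x": 0,"y": 12,"z": -20,"twist": 0},{"x": 0,"y": 16,"z": -20,"twist": 0}]'

```text
t: 13.55
position: [0.438, -0.1747, 0.2053]
orientation: [3.14, -0.0, 0.004]
wrist_force: [0.2, 0.3, -0.7]
width: 0.0435
grip_force: 40.9
```

```bash
python3 -c "
from h import *
to(.438,-.284,.205)"
```

```text
t 13.6 pos [ 0.438  -0.1747  0.2053] xaxis [ 1.    -0.     0.003] z [ 0.003 -0.001 -1.   ] shift cm [ 0.   10.93  0.05] F [ 0.2  0.3 -0.7] w 0.0435 g 40.9
```

Request:
servo_tool --series '[{"x": 0,"y": 4,"z": 0,"twist": 0},{"x": 0,"y": 8,"z": 0,"twist": 0},{"x": 0,"y": 11,"z": 0,"twist": 0},{"x": 0,"y": 11,"z": 0,"twist": 0},{"x": 0,"y": 11,"z": 0,"twist": 0},{"x": 0,"y": 11,"z": 0,"twist": 0}]'

```text
t: 14.15
position: [0.4379, -0.2814, 0.2039]
orientation: [-3.141, -0.002, 0.0]
wrist_force: [-0.5, 0.3, -0.4]
width: 0.0434
grip_force: 40.9
```

Run:
```python
from h import *
P,im,d=grab('wrist','w7.png')
to(.504,-.284,.22)
part(P,d,(.504,-.284),.086,.097,.091); part(P,d,(.504,-.284),.1,.15,.107)
p=pose()[0]; C=cloud(P,d); q=C[(d>0)&(np.hypot(C[...,0]-p[0],C[...,1]-p[1])<.04)&(C[...,2]<p[2]+.03)&(C[...,2]>p[2]-.03)]
print(np.histogram(q[:,2]-p[2],12))
```

```text
t 14.2 pos [ 0.438  -0.2813  0.2039] xaxis [ 1.     0.002 -0.   ] z [-0.     0.001 -1.   ] shift cm [ 6.6   0.28 -1.61] F [ 0.3 -0.1 -0.4] w 0.0435 g 40.9
px [328.  130.1] [104.1 107.7] [ 0.5044 -0.285   0.091 ] mean [ 0.5042 -0.285   0.0906]
px [328.1 133.1] [40.4 42.1] [ 0.5035 -0.2849  0.107 ] mean [ 0.5041 -0.2845  0.1125]
(array([ 241,  572,  663,  926, 4376,  968,  395,  426,  445,  487,  507,
        548]), array([-0.00580924, -0.00282537,  0.00015849,  0.00314235,  0.00612622,
        0.00911008,  0.01209394,  0.01507781,  0.01806167,  0.02104553,
        0.0240294 ,  0.02701326,  0.02999712]))
```

View pics/w7.png

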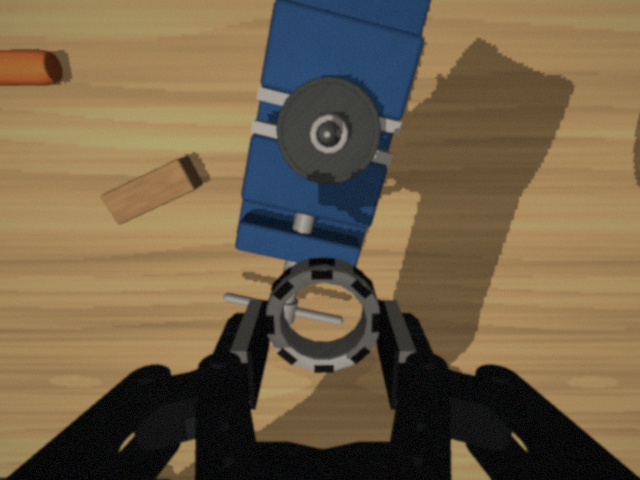

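The sprocket is held level with its centre at about (324,315). The hub and spindle are at (328,132).

Run:
```python
from h import *
P=cam('wrist'); im=cv2.imread('pics/w7.png'); g=cv2.cvtColor(im,6); p=pose()[0]
f,d=None,None
P,im,d=grab('wrist'); C=cloud(P,d)
m=((d>0)&(abs(C[...,2]-p[2]-.0078)<.003)).astype(np.uint8); m[:,:268]=0; m[:,379:]=0; m[:250]=0; m[380:]=0
c=max(cv2.findContours(m,0,2)[0],key=cv2.contourArea); hh=cv2.convexHull(c).reshape(-1,2); hh=hh[(hh[:,0]>272)&(hh[:,0]<375)]
e=cv2.fitEllipse(hh); print(np.round(e,1) if 0 else e, cv2.boundingRect(c))
print(ray(P,*e[0],p[2]+.0085).round(4),ray(P,324,315,p[2]+.0085).round(4),p)
```

```text
((322.49627685546875, 318.295654296875), (109.04013061523438, 120.21336364746094), 89.66388702392578) (268, 264, 111, 109)
[ 0.4414 -0.2817  0.2124] [ 0.4429 -0.2822  0.2124] [ 0.43795966 -0.28133979  0.20389146]
```

Request:
servo_tool --series '[{"x": 3,"y": 0.3,"z": 0,"twist": 0},{"x": 5.5,"y": 0.3,"z": 0,"twist": 0},{"x": 6.2,"y": 0.3,"z": 1,"twist": 0},{"x": 6.2,"y": 0.3,"z": 3,"twist": 0},{"x": 6.2,"y": 0.3,"z": 5,"twist": 0},{"x": 6.2,"y": 0.3,"z": 7,"twist": 0},{"x": 6.2,"y": 0.3,"z": 8.3,"twist": 0},{"x": 6.2,"y": 0.3,"z": 8.3,"twist": 0}]'

```text
t: 15.05
position: [0.498, -0.2847, 0.1188]
orientation: [-3.14, -0.001, 0.006]
wrist_force: [-0.1, 0.7, -0.8]
width: 0.0437
grip_force: 40.9
```

Request:
servo_tool --series '[{"x": 0,"y": 0,"z": 0.5,"twist": 0},{"x": 0,"y": 0,"z": 1,"twist": 0},{"x": 0,"y": 0,"z": 1.5,"twist": 0},{"x": 0,"y": 0,"z": 2,"twist": 0},{"x": 0,"y": 0,"z": 2.3,"twist": 0},{"x": 0,"y": 0,"z": 2.3,"twist": 0}]'

```text
t: 15.65
position: [0.4995, -0.2857, 0.0973]
orientation: [-3.141, 0.0, 0.001]
wrist_force: [0.2, -0.5, -0.9]
width: 0.0434
grip_force: 40.9
```

Request:
servo_tool --series '[{"x": 0,"y": 0,"z": 0,"twist": 0},{"x": 0,"y": 0,"z": 0,"twist": 0},{"x": 0,"y": 0,"z": 0,"twist": 0},{"x": 0,"y": 0,"z": -2,"twist": 0},{"x": 0,"y": 0,"z": -5,"twist": 0},{"x": 0,"y": 0,"z": -8,"twist": 0},{"x": -3,"y": 0,"z": -12,"twist": 0},{"x": -6,"y": 0,"z": -12,"twist": 0}]' --gripper 0.75

```text
t: 16.45
position: [0.4427, -0.2871, 0.2228]
orientation: [3.137, 0.001, 0.013]
wrist_force: [0.4, 0.8, -0.2]
width: 0.0643
grip_force: 0.0
```

Request:
servo_tool --series '[{"x": 0,"y": 0,"z": 0,"twist": 0},{"x": 0,"y": 0,"z": 0,"twist": 0}]'

```text
t: 16.65
position: [0.4396, -0.286, 0.2181]
orientation: [3.141, -0.002, 0.001]
wrist_force: [-0.4, 0.6, -0.0]
width: 0.0641
grip_force: 0.0
```

Run:
```python
from h import *
P,im,d=grab('wrist','w8.png')
to(.56,-.118,.17)
part(P,d,(.504,-.284),.099,.11,.105); C=cloud(P,d); n=np.hypot(C[...,0]-.504,C[...,1]+.285)
m=(n>.018)&(n<.021)&(d>0); print('ring z',np.percentile(C[m][:,2],[5,25,50,75,95]).round(4))
m=(n>.009)&(n<.0105)&(d>0); print('hub z',np.percentile(C[m][:,2],[5,50,95]).round(4))
```

```text
t 16.7 pos [ 0.4403 -0.2857  0.2178] xaxis [ 1.    -0.     0.001] z [ 0.001 -0.    -1.   ] shift cm [ 11.97 -16.77   4.79] F [ 0.2 -0.4 -0.6] w 0.0642 g 0.0
px [321.9 137.4] [73.6 74.9] [ 0.5017 -0.2861  0.105 ] mean [ 0.5021 -0.2858  0.1046]
ring z [0.0904 0.1002 0.1041 0.1049 0.1057]
hub z [0.086  0.1064 0.1078]
```

Ring is home, with its top at 0.105 m. Next is the washer.

Request:
servo_tool --series '[{"x": 3,"y": -4,"z": 0,"twist": 0},{"x": 6,"y": -7,"z": 0,"twist": 0},{"x": 9,"y": -10,"z": 0,"twist": 0},{"x": 12,"y": -13,"z": 2,"twist": 0},{"x": 15,"y": -16,"z": 4,"twist": 0},{"x": 16,"y": -17,"z": 6,"twist": 0},{"x": 16,"y": -17,"z": 6,"twist": 0},{"x": 16,"y": -17,"z": 6,"twist": 0}]'

```text
t: 17.5
position: [0.5997, -0.1157, 0.157]
orientation: [-3.141, -0.001, 0.003]
wrist_force: [0.1, -0.9, -0.3]
width: 0.064
grip_force: 0.0
```

Run:
```python
from h import *
P,im,d=grab('wrist','w9.png')
q=part(P,d,(.64,-.116),.003,.012,.007,.045)
to(q[0]-.003,q[1],.0005)
```

```text
px [323.3 162.1] [55.8 56.6] [ 0.6412 -0.1166  0.007 ] mean [ 0.641  -0.1165  0.0065]
t 17.6 pos [ 0.5998 -0.1168  0.1579] xaxis [ 1.    -0.001 -0.   ] z [-0.    -0.001 -1.   ] shift cm [ 3.85 -0.04 15.73] F [ 0.2 -1.1 -0.2] w 0.0638 g 0.0
```

View pics/w9.png

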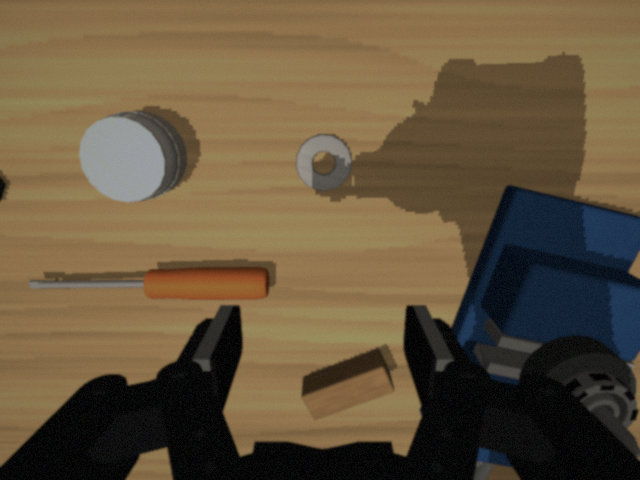

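The washer is at (323,162), well clear of the tin (125,158) and the screwdriver.

Request:
servo_tool --series '[{"x": 1,"y": 0,"z": 3,"twist": 0},{"x": 3.8,"y": 0,"z": 7,"twist": 0},{"x": 3.8,"y": 0,"z": 10,"twist": 0},{"x": 3.8,"y": 0,"z": 13,"twist": 0},{"x": 3.8,"y": 0,"z": 15,"twist": 0},{"x": 3.8,"y": 0,"z": 15.7,"twist": 0},{"x": 3.8,"y": 0,"z": 15.7,"twist": 0},{"x": 3.8,"y": 0,"z": 15.7,"twist": 0}]'

```text
t: 18.35
position: [0.6389, -0.1167, 0.0025]
orientation: [3.141, -0.002, 0.004]
wrist_force: [0.8, -0.0, -0.2]
width: 0.0642
grip_force: 0.0
```

Request:
servo_tool --series '[{"x": 0,"y": 0,"z": 0,"twist": 0},{"x": 0,"y": 0,"z": 0,"twist": 0},{"x": 0,"y": 0,"z": 0,"twist": 0},{"x": 0,"y": 0,"z": 0,"twist": 0},{"x": 0,"y": 0,"z": 0,"twist": 0},{"x": 0,"y": 0,"z": 0,"twist": 0}]' --gripper 0 --force 30

```text
t: 18.95
position: [0.6388, -0.1162, 0.0025]
orientation: [3.141, -0.001, 0.003]
wrist_force: [-1.7, -0.3, 6.7]
width: 0.0392
grip_force: 29.5
```

Request:
servo_tool --series '[{"x": 0,"y": 0,"z": -2,"twist": 0},{"x": 0,"y": 0,"z": -5,"twist": 0},{"x": 0,"y": 0,"z": -10,"twist": 0},{"x": -3,"y": 1,"z": -14,"twist": 0},{"x": -6,"y": 4,"z": -18,"twist": 0},{"x": -9,"y": 6,"z": -20,"twist": 0},{"x": -12,"y": 9,"z": -20,"twist": 0},{"x": -15,"y": 12,"z": -20,"twist": 0}]'

```text
t: 19.75
position: [0.4872, -0.237, 0.2028]
orientation: [3.14, 0.0, 0.005]
wrist_force: [0.4, -0.8, 0.2]
width: 0.0394
grip_force: 30.3
```

```bash
python3 -c "
from h import *
to(.438,-.284,.205)"
```

```text
t 19.8 pos [ 0.4872 -0.237   0.2028] xaxis [1.    0.    0.003] z [ 0.003 -0.002 -1.   ] shift cm [-4.92  4.69 -0.23] F [ 0.4 -0.8  0.2] w 0.0394 g 30.3
```

Request:
servo_tool --series '[{"x": -3,"y": 3,"z": 0,"twist": 0},{"x": -5,"y": 4.7,"z": 0,"twist": 0},{"x": -5,"y": 4.7,"z": 0,"twist": 0},{"x": -5,"y": 4.7,"z": 0,"twist": 0},{"x": -5,"y": 4.7,"z": 0,"twist": 0}]'

```text
t: 20.25
position: [0.439, -0.2817, 0.2012]
orientation: [-3.141, -0.003, -0.002]
wrist_force: [0.0, -0.2, 0.1]
width: 0.0391
grip_force: 30.3
```

```bash
cat >> h.py <<'E'
def tip(P,d):
    C=cloud(P,d); m=(np.hypot(C[...,0]-.504,C[...,1]+.285)<.03)&(C[...,2]>.112)&(C[...,2]<.15); print('tip',m.sum(),C[m].mean(0).round(4))
def held(P,d,dz,rad=.035,tol=.004):
    p=pose()[0]; C=cloud(P,d); m=(d>0)&(np.hypot(C[...,0]-p[0]-.003,C[...,1]-p[1])<rad)&(abs(C[...,2]-p[2]-dz)<tol)
    v,u=np.nonzero(m); print('held n',m.sum(),'ubox',u.min(),u.max(),v.min(),v.max(),'mid',ray(P,(u.min()+u.max())/2,(v.min()+v.max())/2,p[2]+dz).round(4), 'slope',np.linalg.lstsq(np.c_[C[m][:,:2]-p[:2],np.ones(m.sum())],C[m][:,2]-p[2],rcond=None)[0].round(3),'tcp',p.round(4))
E
python3 - <<'E'
from h import *
P,im,d=grab('wrist','w10.png'); tip(P,d); held(P,d,.0045,.018,.003); part(P,d,(.504,-.284),.1,.11,.106)
to(.5,-.285,.11)
E
```

```text
tip 298 [ 0.5055 -0.2835  0.1319]
held n 4637 ubox 276 367 271 353 mid [ 0.4428 -0.2817  0.2056] slope [ 0.004 -0.002  0.004] tcp [ 0.439  -0.2816  0.2011]
px [329.4 138.5] [78.8 80.5] [ 0.5018 -0.286   0.106 ] mean [ 0.502  -0.2858  0.1047]
t 20.3 pos [ 0.439  -0.2816  0.2011] xaxis [1.    0.002 0.001] z [ 0.001  0.    -1.   ] shift cm [6.09 0.35 9.11] F [0.6 0.3 0.1] w 0.0390 g 30.3
```

View pics/w10.png

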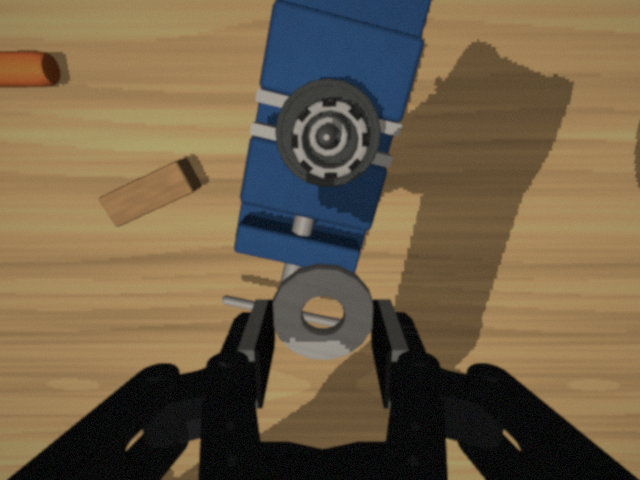

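The washer is level, centred at (323,312), and the spindle is at (329,135). Lowering now.

Request:
servo_tool --series '[{"x": 3,"y": 0.2,"z": 0,"twist": 0},{"x": 5.5,"y": 0.2,"z": 0,"twist": 0},{"x": 6.2,"y": 0.25,"z": 1,"twist": 0},{"x": 6.2,"y": 0.25,"z": 3,"twist": 0},{"x": 6.2,"y": 0.25,"z": 5,"twist": 0},{"x": 6.2,"y": 0.25,"z": 6,"twist": 0},{"x": 6.2,"y": 0.25,"z": 7.5,"twist": 0},{"x": 6.2,"y": 0.25,"z": 7.5,"twist": 0}]'

```text
t: 21.1
position: [0.4998, -0.2844, 0.1243]
orientation: [-3.14, -0.001, 0.001]
wrist_force: [0.8, 0.8, -2.1]
width: 0.0394
grip_force: 30.5
```

Request:
servo_tool --series '[{"x": 0,"y": 0,"z": 0.5,"twist": 0},{"x": 0,"y": 0,"z": 1,"twist": 0},{"x": 0,"y": 0,"z": 1.5,"twist": 0},{"x": 0,"y": 0,"z": 1.5,"twist": 0},{"x": 0,"y": 0,"z": 1.5,"twist": 0}]'

```text
t: 21.6
position: [0.5001, -0.2852, 0.1108]
orientation: [-3.142, 0.0, -0.001]
wrist_force: [2.2, 0.4, -1.6]
width: 0.0391
grip_force: 30.4
```

Request:
servo_tool --series '[{"x": 0,"y": 0,"z": 0.1,"twist": 0},{"x": 0,"y": 0,"z": 0.1,"twist": 0},{"x": 0,"y": 0,"z": 0.1,"twist": 0},{"x": 0,"y": 0,"z": -2,"twist": 0},{"x": 0,"y": 0,"z": -5,"twist": 0},{"x": -2,"y": 0,"z": -8,"twist": 0},{"x": -6,"y": 0,"z": -11,"twist": 0},{"x": -6,"y": 0,"z": -11,"twist": 0}]' --gripper 0.75

```text
t: 22.4
position: [0.4369, -0.2875, 0.2243]
orientation: [3.137, -0.006, 0.002]
wrist_force: [0.2, -0.6, 0.1]
width: 0.0642
grip_force: 0.0
```

Request:
servo_tool --series '[{"x": 0,"y": 0,"z": 0,"twist": 0},{"x": 0,"y": 0,"z": 0,"twist": 0}]'

```text
t: 22.6
position: [0.4401, -0.2849, 0.2203]
orientation: [-3.141, -0.001, 0.0]
wrist_force: [0.7, 0.4, 0.7]
width: 0.0641
grip_force: 0.0
```

Run:
```python
from h import *
P,im,d=grab('wrist','w11.png')
to(.58,.141,.16)
part(P,d,(.504,-.284),.109,.119,.114); C=cloud(P,d); n=np.hypot(C[...,0]-.503,C[...,1]+.285)
m=(n>.012)&(n<.018)&(d>0)&(C[...,2]<.2); print('washer z',np.percentile(C[m][:,2],[5,25,50,75,95]).round(4))
```

```text
t 22.6 pos [ 0.4401 -0.2848  0.22  ] xaxis [ 1.     0.001 -0.001] z [-0.001  0.001 -1.   ] shift cm [ 14.02 -42.56   6.03] F [ 0.5  0.1 -0.1] w 0.0640 g 0.0
px [322.9 137.2] [66.9 69. ] [ 0.5027 -0.2854  0.114 ] mean [ 0.5026 -0.2855  0.1135]
washer z [0.1125 0.1132 0.1137 0.1141 0.1148]
```

Washer is home, top at 0.1137 m and flat. Next is the collar.

Request:
servo_tool --series '[{"x": 2,"y": -4.5,"z": 0,"twist": 0},{"x": 4,"y": -9,"z": 0,"twist": 0},{"x": 6,"y": -13.5,"z": 0,"twist": 0},{"x": 8,"y": -18,"z": 0,"twist": 0},{"x": 10,"y": -22,"z": 0,"twist": 0},{"x": 12,"y": -26,"z": 0,"twist": 0},{"x": 13,"y": -30,"z": 0,"twist": 0},{"x": 14,"y": -34,"z": 0,"twist": 0}]'

```text
t: 23.45
position: [0.5802, 0.0572, 0.2194]
orientation: [-3.141, -0.001, 0.003]
wrist_force: [0.4, -0.6, -0.6]
width: 0.0639
grip_force: 0.0
```

Request:
servo_tool --series '[{"x": 0.5,"y": -4,"z": 2,"twist": 0},{"x": 0.5,"y": -8.6,"z": 4,"twist": 0},{"x": 0.5,"y": -8.6,"z": 6,"twist": 0},{"x": 0.5,"y": -8.6,"z": 6,"twist": 0},{"x": 0.5,"y": -8.6,"z": 6,"twist": 0}]' --gripper 0.6

```text
t: 23.95
position: [0.5847, 0.1399, 0.1599]
orientation: [3.141, -0.001, -0.003]
wrist_force: [0.9, -0.7, -0.2]
width: 0.0509
grip_force: 0.0
```

Run:
```python
from h import *
P,im,d=grab('wrist','w12.png')
q=part(P,d,(.624,.141),.008,.02,.014,.03)
C=cloud(P,d); m=((np.hypot(C[...,0]-q[0],C[...,1]-q[1])<.03)&(C[...,2]>.008)&(C[...,2]<.02)).astype(np.uint8)
c=max(cv2.findContours(m,0,1)[0],key=cv2.contourArea)
h=np.array([ray(P,u,v,.014)[:2] for u,v in cv2.convexHull(c).reshape(-1,2)])-q[:2]
a=np.radians(np.arange(0,60,2))
W=[sum(max(h@[np.cos(t+k),np.sin(t+k)])-min(h@[np.cos(t+k),np.sin(t+k)]) for k in(0,np.pi/3,2*np.pi/3))/3 for t in a]
print('flat normal deg',np.degrees(a[np.argmin(W)]),min(W),max(W))
cc=[]
t=a[np.argmin(W)]
for k in range(3):
    n=np.array([np.cos(t+k*np.pi/3),np.sin(t+k*np.pi/3)]); s=h@n; cc.append([*n,(s.max()+s.min())/2])
cc=np.array(cc); print('centre',q[:2]+np.linalg.lstsq(cc[:,:2],cc[:,2],rcond=None)[0])
to(q[0]-.003,q[1],.003)
cv2.imwrite('pics/w12c.png',cv2.resize(im[90:230,240:400,::-1],None,fx=4,fy=4))
```

```text
px [318.6 165.6] [40.3 42.1] [0.6242 0.1422 0.014 ] mean [0.6236 0.1421 0.0134]
flat normal deg 0.0 0.02729099013744884 0.0308918316486038
centre [0.62366597 0.14207757]
t 24.0 pos [0.5855 0.1395 0.1609] xaxis [ 1.    -0.002 -0.   ] z [-0.    -0.001 -1.   ] shift cm [ 3.58 -0.29 15.79] F [0.8 0.2 0.2] w 0.0516 g 0.0
```

View pics/w12c.png

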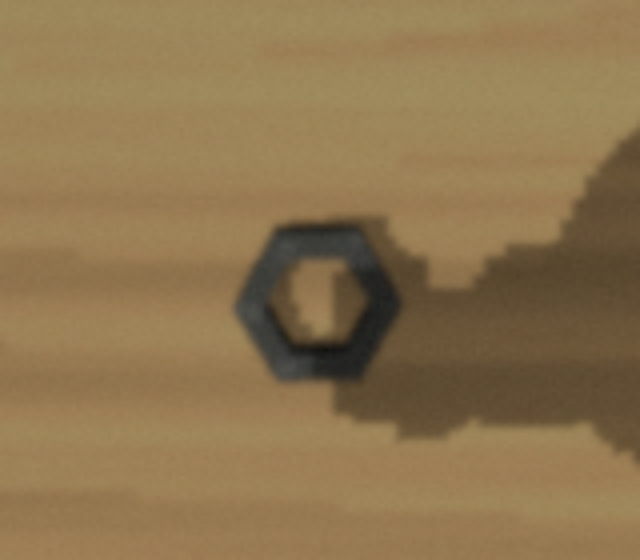

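The collar is at (319,166), with flat normals along world x (0° and ±60°). I need a 30° twist so the pads meet flats.

Request:
servo_tool --series '[{"x": 1,"y": -0.3,"z": 3,"twist": 0.14},{"x": 3.5,"y": -0.27,"z": 6,"twist": 0.28},{"x": 3.5,"y": -0.27,"z": 8,"twist": 0.42},{"x": 3.5,"y": -0.27,"z": 10,"twist": 0.524},{"x": 3.5,"y": -0.27,"z": 13,"twist": 0.524},{"x": 3.5,"y": -0.27,"z": 15,"twist": 0.524},{"x": 3.5,"y": -0.27,"z": 15.7,"twist": 0.524},{"x": 3.5,"y": -0.27,"z": 15.7,"twist": 0.524}]'

```text
t: 24.8
position: [0.6201, 0.1423, 0.0038]
orientation: [3.033, -0.816, -0.0]
wrist_force: [0.2, 0.5, 0.3]
width: 0.0511
grip_force: 0.0
```

Request:
servo_tool --series '[{"x": 0,"y": 0,"z": 0,"twist": 0},{"x": 0,"y": 0,"z": 0,"twist": 0},{"x": 0,"y": 0,"z": 0,"twist": 0},{"x": 0,"y": 0,"z": 0,"twist": 0},{"x": 0,"y": 0,"z": 0,"twist": 0},{"x": 0,"y": 0,"z": 0,"twist": 0},{"x": 0,"y": 0,"z": 0,"twist": 0}]' --gripper 0 --force 30

```text
t: 25.5
position: [0.6213, 0.1434, 0.0056]
orientation: [-3.033, 0.814, -0.004]
wrist_force: [-0.4, -0.6, 6.6]
width: 0.0261
grip_force: 30.0
```

Request:
servo_tool --series '[{"x": 0,"y": 0,"z": -2,"twist": 0},{"x": 0,"y": 0,"z": -5,"twist": 0},{"x": 0,"y": 0,"z": -10,"twist": 0},{"x": 0,"y": 0,"z": -14,"twist": -0.14},{"x": 0,"y": 0,"z": -18,"twist": -0.28},{"x": 0,"y": 0,"z": -20.5,"twist": -0.42},{"x": 0,"y": 0,"z": -20.5,"twist": -0.524},{"x": 0,"y": 0,"z": -20.5,"twist": -0.524}]'

```text
t: 26.3
position: [0.6203, 0.1433, 0.2102]
orientation: [-3.141, -0.001, -0.003]
wrist_force: [-0.9, 0.4, 0.1]
width: 0.0262
grip_force: 29.7
```

```bash
python3 -c "
from h import *
to(.438,-.284,.205)"
```

```text
t 26.3 pos [0.6203 0.1433 0.2102] xaxis [1.    0.    0.002] z [ 0.002  0.001 -1.   ] shift cm [-18.25  42.72   0.46] F [-0.9  0.4  0.1] w 0.0262 g 29.7
```

Request:
servo_tool --series '[{"x": -2,"y": 4.5,"z": 0,"twist": 0},{"x": -4,"y": 9,"z": 0,"twist": 0},{"x": -6,"y": 13.5,"z": 0,"twist": 0},{"x": -8,"y": 18,"z": 0,"twist": 0},{"x": -10,"y": 22,"z": 0,"twist": 0},{"x": -12,"y": 26,"z": 0,"twist": 0},{"x": -14,"y": 30,"z": 0,"twist": 0},{"x": -16,"y": 34,"z": 0,"twist": 0}]'

```text
t: 27.1
position: [0.4582, -0.198, 0.2084]
orientation: [-3.141, 0.006, 0.001]
wrist_force: [0.5, -0.1, -1.2]
width: 0.0263
grip_force: 29.7
```

Request:
servo_tool --series '[{"x": -1,"y": 4,"z": 0,"twist": 0},{"x": -2,"y": 8,"z": 0,"twist": 0},{"x": -2.2,"y": 8.7,"z": 0,"twist": 0},{"x": -2.2,"y": 8.7,"z": 0,"twist": 0},{"x": -2.2,"y": 8.7,"z": 0,"twist": 0},{"x": -2.2,"y": 8.7,"z": 0,"twist": 0}]'

```text
t: 27.7
position: [0.4384, -0.2817, 0.2086]
orientation: [-3.141, -0.003, 0.0]
wrist_force: [-0.3, 0.5, -0.1]
width: 0.0255
grip_force: 29.7
```

Run:
```python
from h import *
P,im,d=grab('wrist','w13.png'); C=cloud(P,d)
p=pose()[0]; held(P,d,.0085,.016,.003)
for u,v in((323,310),(323,320)): print(ray(P,u,v,p[2]+.0085).round(4))
m=(np.hypot(C[...,0]-.504,C[...,1]+.285)<.03)&(C[...,2]>.12)&(C[...,2]<.15); print('tip',m.sum(),C[m].mean(0).round(4)); part(P,d,(.504,-.284),.109,.119,.114)
to(.5,-.285,.12)
```

```text
held n 2647 ubox 283 361 282 354 mid [ 0.442  -0.2818  0.2172] slope [-0.003  0.001  0.008] tcp [ 0.4384 -0.2818  0.2087]
[ 0.4455 -0.2822  0.2172]
[ 0.4412 -0.2822  0.2172]
tip 267 [ 0.5054 -0.2836  0.1326]
px [328.8 135.9] [70.3 72.5] [ 0.5027 -0.2854  0.114 ] mean [ 0.5025 -0.2854  0.1135]
t 27.8 pos [ 0.4384 -0.2818  0.2087] xaxis [ 1.     0.002 -0.   ] z [-0.     0.001 -1.   ] shift cm [6.16 0.33 8.87] F [ 0.   0.1 -0.3] w 0.0261 g 29.7
```

View pics/w13.png

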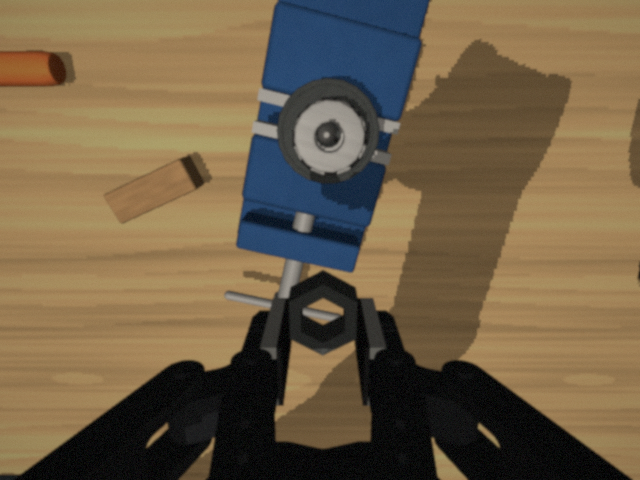

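The collar is held on its flats at about (323,313), and the spindle is at (329,133). Lowering now.

Request:
servo_tool --series '[{"x": 3,"y": 0.2,"z": 0,"twist": 0},{"x": 5.5,"y": 0.25,"z": 0,"twist": 0},{"x": 6.35,"y": 0.25,"z": 1,"twist": 0},{"x": 6.35,"y": 0.25,"z": 3,"twist": 0},{"x": 6.35,"y": 0.25,"z": 5,"twist": 0},{"x": 6.35,"y": 0.25,"z": 6.5,"twist": 0},{"x": 6.35,"y": 0.25,"z": 7.3,"twist": 0},{"x": 6.35,"y": 0.25,"z": 7.3,"twist": 0}]'

```text
t: 28.55
position: [0.5004, -0.2855, 0.1346]
orientation: [-3.14, -0.0, 0.003]
wrist_force: [-0.8, 0.2, -0.7]
width: 0.026
grip_force: 29.7
```

Request:
servo_tool --series '[{"x": 0,"y": 0,"z": 0.5,"twist": 0},{"x": 0,"y": 0,"z": 1,"twist": 0},{"x": 0,"y": 0,"z": 1.4,"twist": 0},{"x": 0,"y": 0,"z": 1.4,"twist": 0},{"x": 0,"y": 0,"z": 1.4,"twist": 0}]'

```text
t: 29.05
position: [0.5013, -0.2862, 0.1219]
orientation: [3.142, -0.0, 0.0]
wrist_force: [-0.2, 0.0, -0.8]
width: 0.0258
grip_force: 29.7
```

Request:
servo_tool --series '[{"x": 0,"y": 0,"z": 0.1,"twist": 0},{"x": 0,"y": 0,"z": 0.2,"twist": 0},{"x": 0,"y": 0,"z": 0.2,"twist": 0}]'

```text
t: 29.35
position: [0.5012, -0.2861, 0.1197]
orientation: [3.142, -0.0, -0.0]
wrist_force: [-0.8, 0.4, -0.5]
width: 0.0258
grip_force: 29.7
```

Request:
servo_tool --series '[{"x": 0,"y": 0,"z": 0,"twist": 0},{"x": 0,"y": 0,"z": 0,"twist": 0},{"x": 0,"y": 0,"z": 0,"twist": 0},{"x": 0,"y": 0,"z": -2,"twist": 0},{"x": 0,"y": 0,"z": -5,"twist": 0},{"x": -2,"y": 0,"z": -8,"twist": 0},{"x": -6,"y": 0,"z": -11,"twist": 0},{"x": -6,"y": 0,"z": -11,"twist": 0}]' --gripper 0.6

```text
t: 30.15
position: [0.4389, -0.2883, 0.2334]
orientation: [3.137, -0.006, 0.003]
wrist_force: [1.0, -0.5, -0.1]
width: 0.0511
grip_force: 0.0
```

Request:
servo_tool --series '[{"x": 0,"y": 0,"z": 0,"twist": 0},{"x": 0,"y": 0,"z": 0,"twist": 0},{"x": 0,"y": 0,"z": 0,"twist": 0}]'

```text
t: 30.45
position: [0.4417, -0.2855, 0.2288]
orientation: [-3.14, -0.001, 0.001]
wrist_force: [0.1, 1.6, 1.6]
width: 0.0511
grip_force: 0.0
```

Run:
```python
from h import *
P,im,d=grab('wrist','w14.png')
part(P,d,(.504,-.284),.123,.133,.128); C=cloud(P,d); n=np.hypot(C[...,0]-.503,C[...,1]+.285)
for a,b in((.010,.0125),(.0165,.0195),(.026,.031)):
    m=(n>a)&(n<b)&(d>0)&(C[...,2]<.2); q=C[m]; k=abs(q[:,2]-np.median(q[:,2]))<.004; q=q[k]
    print('z',np.percentile(q[:,2],[5,50,95]).round(4),'slope',np.linalg.lstsq(np.c_[q[:,:2]-[.503,-.285],np.ones(len(q))],q[:,2],rcond=None)[0].round(3))
to(.5,-.285,.2)
```

```text
px [323.7 138.9] [49.6 51. ] [ 0.5037 -0.2864  0.128 ] mean [ 0.5036 -0.2863  0.1278]
z [0.1264 0.1277 0.1288] slope [0.001 0.009 0.128]
z [0.1123 0.1135 0.1148] slope [-0.011 -0.003  0.114]
z [0.0894 0.0906 0.0918] slope [ 0.001 -0.     0.091]
t 30.5 pos [ 0.4417 -0.2855  0.2288] xaxis [ 1.     0.001 -0.001] z [-0.001  0.001 -1.   ] shift cm [ 5.83 -0.04  2.88] F [0.6 0.3 0.9] w 0.0512 g 0.0
```

View pics/w14.png

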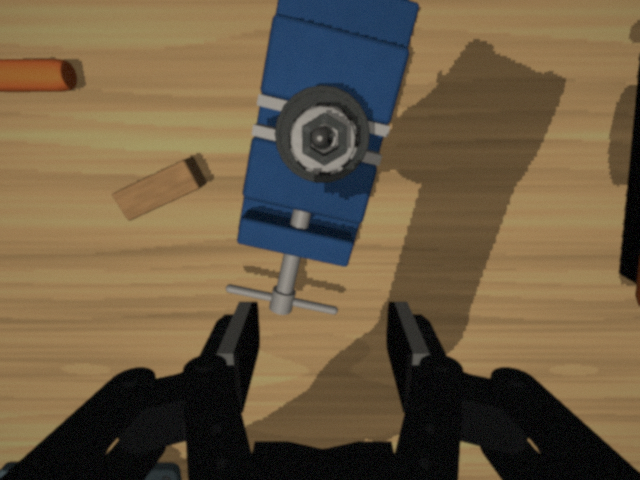

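The whole stack sits around (323,138), with tops at 0.0906, 0.1135 and 0.1277 m, all level, and the gripper is clear. Handing in.

```bash
python3 -c "
from h import *
print(job.job_done())"
```

```text
the job is handed in; nothing more can be done
None
```

The drum, sprocket ring, washer and collar are stacked on the spindle in that order, measured seated, level and let go with the gripper clear; the job is handed in at about 30 s, though the hand-in returned no verdict.

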